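# Seal the coffee canister, then lift its outer lid alone

## Task

Seal the black coffee canister: pull the brass vent knob on its dock fully out, carry the two nested lids together from the tray and lower them gently, still together, until they are fully seated on the canister, then push the vent knob fully home. Then lift the black outer lid off by itself, leaving the white inner lid seated and undisturbed, and finish still holding the outer lid roughly level in the gripper, its lower edge clear above the top of the inner lid's wooden knob, touching nothing but the gripper. Leave the kettle, server, dripper, scoop, mug and sugar jar where they stand.

Things in the scene. Friction and masses are not known exactly. Their poses are not given: they have to be found in the camera images.
- dock: Canister dock, fixed. Origin on the counter under the canister's axis, z up; its -x side has the vent knob and roughly faces the robot. Dark steel plate 168 x 130 mm, 12 mm thick (x -103 to +65 mm) with an open black enamel canister, outer diameter 98 mm. In front of it a valve block 50 mm wide, top 65 mm above the counter, front face at x = -95 mm, out of which the vent knob slides.
- mouth (a point): Centre of the canister's mouth, on its axis at the rim, 130 mm above the counter. Inner diameter 90 mm. With the lids seated the inner lid's flange lies on the rim, its origin 14 mm below this point (116 mm above the counter).
- vent (a joint): Slide of the brass vent knob, m: 0 = pushed home (the start), 0.022 = fully out, at its stop. Moves level along the dock's -x axis. Detented: it rests only at either end and snaps over the middle (11 mm); takes about 5 N either way.
- vent_grip (a point): Centre of the brass vent knob's head, moves with it: a disc of diameter 26 mm, 16 mm thick, axis along the dock's x, 42 mm above the counter, on a 10 mm stem. At home it is 119 mm from the canister's axis, 24 mm in front of the valve block. Can be pinched from above across the dock's y axis.
- tray: Fixed grey plastic tray 220 x 220 mm (x, y), rim 14 mm high, walls and floor 5 mm. Origin: centre of its underside. At the start the nested lids and the wooden scoop stand in it.
- inner_lid: White inner lid, loose, 0.13 to 0.21 kg, starts upright in the tray. Origin: centre of its underside; z up. Rubber plug of diameter 85 mm (foot chamfered to 78), z 0 to 14 mm; white flange of diameter 96 mm, z 14 to 19 mm; upright round wooden knob of diameter 22 mm, z 19 to 76 mm. Round: its yaw does not matter.
- wood_knob (a point): Centre of the top of the inner lid's wooden knob, 76 mm above the inner lid's origin. The knob stands up through the outer lid's hole, 32 mm above its collar when nested; lifting by this knob carries both lids.
- outer_lid: Black outer lid, loose, 0.14 to 0.24 kg. Starts nested: its plate rests loosely on the inner lid's flange, origin (centre of the plate's underside, z up) 19 mm above the inner lid's. Plate diameter 115 mm, z 0 to 3 mm, centre hole 29 mm; skirt, inner diameter 110 mm, down to z = -14 mm. Round: its yaw does not matter.
- collar (a point): Centre of the top of the outer lid's bright steel collar, 25 mm above the outer lid's origin. The collar is an upright ring, outer diameter 56 mm, inner 36 mm, 22 mm high. Gripping it lifts the outer lid alone.
- kettle: Bystander: steel kettle, 160 mm diameter, 176 mm high, spout and handle. Origin: centre of underside.
- server: Bystander: glass server, 120 mm diameter, 115 mm high, with a handle. Origin: centre of underside.
- dripper: Bystander: red silicone dripper, 110 mm diameter, 85 mm high. Origin: centre of underside.
- scoop: Bystander: wooden scoop, 125 mm long, up to 40 mm wide, 24 mm high, lying in the tray along the tray's x axis. Origin: on its underside, about mid-length.
- mug: Bystander: blue mug, 82 mm diameter, 90 mm high, with a handle. Origin: centre of underside.
- sugar_jar: Bystander: white jar with a wooden cap, 60 mm diameter, 100 mm high. Origin: centre of underside.
Mind the look-alikes: they are no part of the job. Of the things that look like the inner_lid, take the one that is farthest from the robot's base at the start. Leave any turquoise look-alike of the outer_lid alone.

How it is judged (in metres and radians):
On the way, in this order (a step that is already met when the one before it is completed fails the run):
1. vent knob pulled out (at least 18 of 22 mm) (value of joint vent above 0.018 m), for 0.2 s.
2. both lids, still nested, seated on the canister while the vent is out (z of inner_lid in the frame of dock between 0.1135 and 0.119 m and horizontal distance between inner_lid and dock below 0.006 m and angle between inner_lid's own z axis and vertical below 0.05 rad and z of outer_lid in the frame of inner_lid between 0.015 and 0.023 m and value of joint vent above 0.018 m), for 0.2 s.
3. vent knob pushed home (within 3 mm) with both lids seated (z of inner_lid in the frame of dock between 0.1135 and 0.119 m and horizontal distance between inner_lid and dock below 0.006 m and angle between inner_lid's own z axis and vertical below 0.05 rad and z of outer_lid in the frame of inner_lid between 0.015 and 0.023 m and value of joint vent below 0.003 m), for 0.2 s.
At the end, for the whole second after the job is handed in: Inner lid seated: flange on the rim within 3 mm, centred within 6 mm, level within 3 degrees, still, untouched. Vent home within 3 mm. Outer lid gripped, still, level within 17 degrees, touching neither inner lid nor dock, its origin over 207 mm up (skirt above the wooden knob) (z of inner_lid in the frame of dock between 0.1135 and 0.119 m and horizontal distance between inner_lid and dock below 0.006 m and angle between inner_lid's own z axis and vertical below 0.05 rad and value of joint vent below 0.003 m and z of outer_lid in the frame of dock above 0.207 m and angle between outer_lid's own z axis and vertical below 0.3 rad and contact force between outer_lid and the fingers above 1 N and contact force between outer_lid and inner_lid below 0.05 N and contact force between outer_lid and dock below 0.05 N and contact force between inner_lid and the arm below 0.1 N and contact force between inner_lid and the fingers below 0.1 N and linear speed of outer_lid below 0.05 m/s and linear speed of inner_lid below 0.03 m/s); the arm keeps its last pose, push and grip.
It fails at once if the outer lid is parted from the inner lid (over 8 mm) while the inner lid is not seated in the canister, or the inner lid is unseated as the outer lid comes off (z of outer_lid in the frame of inner_lid above 0.027 m and not (z of inner_lid in the frame of dock between 0.1135 and 0.119 m and horizontal distance between inner_lid and dock below 0.006 m and angle between inner_lid's own z axis and vertical below 0.05 rad)).
It fails at once if the lids are dropped onto the canister (faster than 0.35 m/s just above their seat) (horizontal distance between inner_lid and dock below 0.02 m and z of inner_lid in the frame of dock between 0.112 and 0.15 m and linear speed of inner_lid above 0.35 m/s).
It fails at once if a bystander is moved more than 30 mm or tipped over (distance of any of kettle, server, dripper, scoop, mug, sugar_jar from where it was at the start of the episode above 0.03 m or angle between any of kettle, server, dripper, scoop, mug, sugar_jar's own z axis and vertical above 0.6 rad).
It also fails if it takes over 72 s, if anything falls off the work surface, if the arm or the gripper's body presses on something with over 40 N, if the wrist force passes 120 N, or if a joint passes its speed limit or range.

## Robot

A 6-joint arm with a two-finger parallel gripper is mounted at the origin on the work surface. World frame = base frame: x ahead of the robot, y to its left, z up, the work surface at z = 0. Lengths are in mm, angles in rad, forces in N, time in s.
With the tool pointing down it reaches from about 350 to 775 mm from the base axis. Payload 7.3 kg.
Tool frame: the origin (TCP) lies at the very end of the fingers, on their centre line; the grasp point (between the pads) lies 19 mm behind it; z points along the fingers, y is the direction in which the jaws open and shut (so a half turn about z gives the same grasp; the last joint's range is limited). The gripper opens to 92 mm and grips with 3 to 60 N. Pads are 19 mm wide; open, the fingers measure 130 mm over their backs; the gripper's body (75 mm by 190 mm) begins 47 mm behind the grasp point.
Start: joints at [1.017, 0.342, 1.524, -0, 1.275, -0.146], TCP at [208.198, 481.974, 226.741] pointing down, gripper open.
Joint ranges: [-2.53, 2.53], [-0.77, 2.02], [0.04, 2.7], [-1, 4.14], [0.28, 2.66], [-3.11, 3.11]. Speed limits (rad/s): [2.57, 2.57, 3.14, 3.14, 3.14, 3.14].

## Interface

Orientations are given as a rotation vector (axis times angle).
In Python, from workcell import get_state, camera, camera_info, r gives the robot as it stands.
- The arm moves only by the tool arm_command, never from a script. Its arguments are lists of equal length, an entry for each row: "grip": the gripper command: -1 is shut, 1 is fully open, values between are in proportion; "translation": the shift along the tool's x, y, z in units of 0.1 m (1.0 is 0.1 m), a list of three; "spin": the turn about the tool's z in units of 2 pi rad (1.0 is 2 pi rad). In form: {"grip": [grip, ...], "translation": [[dx, dy, dz], ...], "spin": [spin, ...]}. A call has 1 to 10 rows; each row is the pose to reach, as a shift and turn from the pose commanded when the call began, along the tool's axes at that moment, turning the shorter way round; what a row does not reach only later rows make up. A row lasts 1/10 s, in which the tool goes at most 50 mm and 8.59 degrees, less where a joint would pass 70% of its speed; a pose out of reach is approached as far as the arm can. A call with a number of a shift or a turn outside -1 to 1 is refused whole. A call with a gripper value outside its range is refused whole. The fingers move at their own pace and stop on an object; "newtons" is the grip in N (left out, the last holds). Time passes only in rows, so rows that repeat a pose let the fingers close. It gives the time, the measured TCP pose, the force and the opening at its end, in the units of the state.
- get_state(): the state, without advancing time (a new reading comes with each control period).
- camera(name): name is "scene" or "side" or "wrist"; returns the picture (480x640x3 uint8, red, green, blue); there is no depth.
- camera_info(name): a dict with "camera_matrix" (3x3 intrinsics, pixels), "extrinsics" (4x4, takes a point from camera to world coordinates); the wrist camera has in their place "mount" (4x4, takes a point from camera to tool coordinates, whose origin is the TCP and whose axes are the flange's). Camera axes: x right, y up, looking along -z (the intrinsics and any distortion apply to the point x, -y, -z); pixel columns grow to the right and rows downward; lengths in mm; the calibration is good to about 2 mm. A picture is of the moment at which its call begins: read the wrist's pose just before it. camera_info takes no time and is no camera call.
- r.close_job(): hands the job in, once; it reports no verdict.
The state is a dict: "clock": time; "joint_pos": joint angles; "joint_velocities": joint speeds; "joint_torque": joint torques, N m; "eef_pos": TCP position; "eef_rot": TCP orientation; "wrist_force": force on the tool from outside, world axes, zero at the start; "moment": the same for the moment, N m; "width": finger opening in mm.
Only numpy, scipy, OpenCV 4.12 (cv2) and the standard library are available. Lean on these libraries where they do the work, as an engineer would, in place of code of your own. Each camera call takes 0.05 s, during which the arm holds its last target. There are 200 camera calls.

## Working session

There is one attempt and no reset: what is moved stays moved. The work goes in short steps, Python scripts to look and compute and a tool call to move; the robot and the scene stay as the last step left them, time stands still between calls to the robot, and variables do not carry over. Pictures are saved under pics/ and viewed, about 8 in all and at most 12, crops included, and the job is handed in when it is done.

Besides the shell and the picture viewer there is one more tool, called as a command line: name --pt "numbers of a row" for each row, then --argument value for the rest. arm_command: Moves the arm, as the interface text tells. Its arguments: {"type":"object","properties":{"grip":{"type":"array","items":{"type":"number"}},"translation":{"type":"array","items":{"type":"array","items":{"type":"number","minimum":-1,"maximum":1}}},"spin":{"type":"array","items":{"type":"number","minimum":-1,"maximum":1}},"newtons":{"type":"number"}},"required":["grip","translation","spin"]}

```bash
mkdir -p pics; python3 - <<'E'
from workcell import get_state, camera, camera_info
import cv2,numpy as np
np.set_printoptions(precision=4,suppress=True)
s=get_state();print(s)
for n in ["scene","side","wrist"]:
    cv2.imwrite(f"pics/{n}0.png",camera(n)[:,:,::-1]);print(n,camera_info(n))
E
```

```text
{'clock': 0.0, 'joint_pos': array([ 1.017 ,  0.3427,  1.525 , -0.    ,  1.2754, -0.146 ]), 'joint_velocities': array([-0.0003, -0.0013, -0.0004,  0.0009, -0.0009, -0.0004]), 'joint_torque': array([ -0.0007, -43.1241, -24.4222,   0.0717,   0.056 ,  -0.0001]), 'eef_pos': array([207.9867, 481.623 , 226.0419]), 'eef_rot': array([-0.636 , -3.076 ,  0.0022]), 'wrist_force': array([ 0.4417,  0.2425, -0.2102]), 'moment': array([ 0.0117, -0.0205,  0.0331]), 'width': 91.95741790599561}
scene {'camera_matrix': array([[568.4235,   0.    , 309.9484],
       [  0.    , 568.4235, 242.1882],
       [  0.    ,   0.    ,   1.    ]]), 'extrinsics': array([[  -0.3386,   -0.7729,    0.5366, 1395.1087],
       [   0.9409,   -0.2807,    0.1895,  287.3025],
       [   0.0042,    0.5691,    0.8223, 1346.858 ],
       [   0.    ,    0.    ,    0.    ,    1.    ]])}
side {'camera_matrix': array([[529.4777,   0.    , 321.9677],
       [  0.    , 529.4777, 244.1671],
       [  0.    ,   0.    ,   1.    ]]), 'extrinsics': array([[  -0.9992,    0.0179,   -0.0366,  522.3894],
       [  -0.0407,   -0.5058,    0.8617, 1190.2652],
       [  -0.0031,    0.8625,    0.5061,  803.9621],
       [   0.    ,    0.    ,    0.    ,    1.    ]])}
wrist {'camera_matrix': array([[405.8606,   0.    , 321.0319],
       [  0.    , 405.8606, 232.7983],
       [  0.    ,   0.    ,   1.    ]]), 'mount': array([[  -0.0005,    0.9507,    0.3101,   84.275 ],
       [   1.    ,    0.0003,    0.0006,    0.3999],
       [   0.0005,    0.3101,   -0.9507, -157.7821],
       [   0.    ,    0.    ,    0.    ,    1.    ]])}
```

View pics/scene0.png

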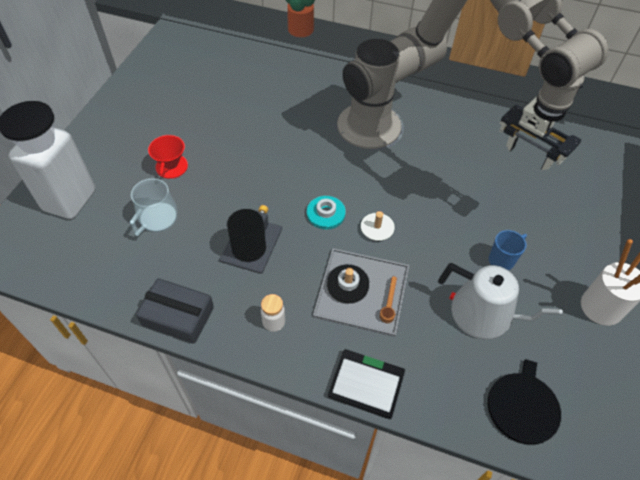

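View pics/side0.png

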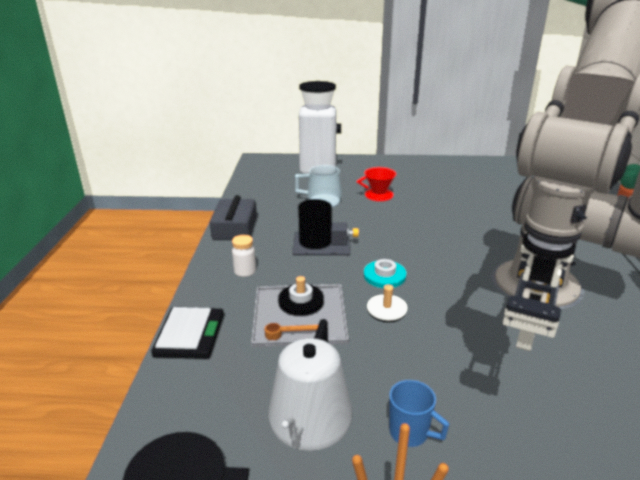

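The scene view shows the nested lids in the tray at about (348,280), with the wooden knob top at (349,271). The canister is at (247,235) and its brass vent knob at (263,209). In the side view the same things are at (301,290), (315,225) and (354,232). The decoy white lid and turquoise lid are nearer the robot.

```bash
cat > h.py <<'E'
from workcell import get_state, camera, camera_info
import cv2,numpy as np
from scipy.spatial.transform import Rotation as R
np.set_printoptions(precision=1,suppress=True)
def pose():
    s=get_state(); T=np.eye(4); T[:3,:3]=R.from_rotvec(s['eef_rot']).as_matrix(); T[:3,3]=s['eef_pos']; return T
def ext(n,T=None):
    i=camera_info(n); return i['camera_matrix'],(i['extrinsics'] if 'extrinsics' in i else T@i['mount'])
def ray(n,uv,T=None):
    K,E=ext(n,T); d=np.linalg.inv(K)@[uv[0],uv[1],1]; d=E[:3,:3]@[d[0],-d[1],-d[2]]
    return E[:3,3],d/np.linalg.norm(d)
def onz(n,uv,z,T=None):
    o,d=ray(n,uv,T); return o+d*(z-o[2])/d[2]
def tri(*obs):
    A=0;b=0
    for n,uv,T in obs:
        o,d=ray(n,uv,T); P=np.eye(3)-np.outer(d,d); A=A+P; b=b+P@o
    return np.linalg.solve(A,b)
def proj(n,p,T=None):
    K,E=ext(n,T); q=np.linalg.inv(E)@np.append(p,1); v=K@[q[0],-q[1],-q[2]]; return v[:2]/v[2]
def blobs(m,amin=8):
    n,l,st,c=cv2.connectedComponentsWithStats(m.astype(np.uint8)); return [(st[i],c[i]) for i in range(1,n) if st[i][4]>=amin]
def totool(p,T): return T[:3,:3].T@(np.asarray(p)-T[:3,3])
E
python3 - <<'E'
from h import *
for n in ["scene","side"]:
    im=cv2.imread(f"pics/{n}0.png"); hsv=cv2.cvtColor(im,cv2.COLOR_BGR2HSV)
    m=(hsv[...,0]>8)&(hsv[...,0]<28)&(hsv[...,1]>110)&(hsv[...,2]>110)
    m[330:]=0
    print(n,"orange",[(s.tolist(),c.round(1).tolist()) for s,c in blobs(m)])
    m=im.max(2)<22
    print(n,"black",[(s.tolist(),c.round(1).tolist()) for s,c in blobs(m,200)])
    x,y,w,h=(190,175,230,170) if n=="scene" else (230,180,200,180)
    c=cv2.resize(im[y:y+h,x:x+w],None,fx=3.4 if n=="scene" else 3.3,fy=3.4 if n=="scene" else 3.3,interpolation=cv2.INTER_CUBIC)
    cv2.imwrite(f"pics/{n}crop.png",c)
a=np.hstack([cv2.resize(cv2.imread("pics/scene0.png")[180:280,205:305],(400,400),interpolation=cv2.INTER_CUBIC),cv2.resize(cv2.imread("pics/side0.png")[180:280,280:380],(400,400),interpolation=cv2.INTER_CUBIC)])
cv2.imwrite("pics/c0.png",cv2.convertScaleAbs(a,alpha=1.6,beta=20))
E
```

```text
scene orange [([450, 0, 84, 75, 3565], [487.2, 40.5]), ([532, 21, 12, 17, 111], [537.2, 28.2]), ([551, 133, 10, 6, 18], [554.8, 135.1]), ([259, 205, 9, 8, 49], [263.3, 208.1]), ([376, 212, 6, 15, 53], [378.6, 218.4]), ([619, 239, 14, 34, 77], [626.4, 251.7]), ([627, 257, 13, 18, 43], [634.3, 264.9]), ([346, 268, 7, 14, 72], [348.7, 274.4]), ([380, 277, 16, 44, 234], [389.5, 300.5]), ([262, 295, 20, 20, 109], [269.8, 306.0]), ([273, 295, 5, 5, 14], [275.4, 297.4]), ([273, 301, 4, 5, 9], [274.2, 302.8]), ([0, 312, 17, 18, 147], [5.6, 323.6]), ([50, 316, 10, 14, 39], [54.2, 320.8]), ([69, 322, 6, 8, 30], [71.2, 325.1])]
scene black []
side orange [([625, 188, 8, 3, 11], [628.4, 189.1]), ([0, 209, 214, 121, 18085], [108.1, 272.4]), ([353, 228, 6, 9, 50], [355.4, 231.9]), ([232, 235, 20, 14, 130], [242.2, 242.1]), ([296, 277, 9, 15, 101], [300.1, 284.0]), ([560, 279, 2, 6, 11], [560.5, 281.3]), ([384, 286, 8, 21, 128], [387.4, 296.2]), ([546, 293, 4, 10, 22], [547.6, 297.8]), ([265, 324, 54, 6, 244], [290.6, 327.1])]
side black [([300, 201, 31, 47, 1328], [314.6, 223.7]), ([531, 249, 30, 33, 473], [542.9, 265.7]), ([280, 288, 42, 26, 525], [300.7, 303.8])]
```

View pics/c0.png

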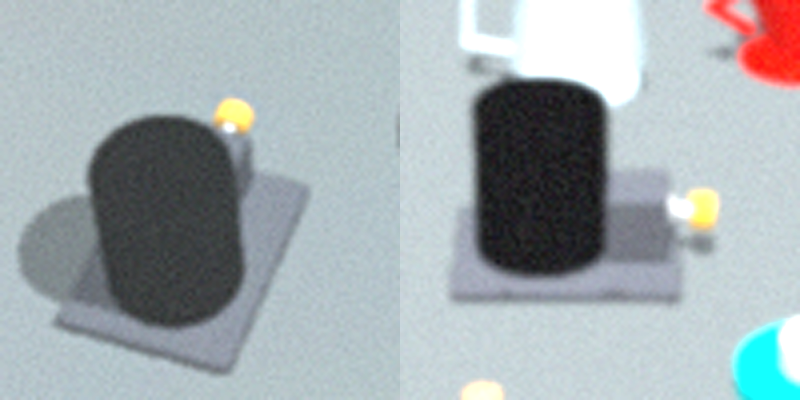

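Crop: the plate corners in the scene view are at (282.2,226.2), (262,272.8) and (219.3,260.5). The vent head is clear in both views.

```bash
python3 - <<'E'
from h import *
A,B,C=[onz("scene",p,12) for p in [(282.2,226.2),(262,272.8),(219.3,260.5)]]
print(A,B,C,np.linalg.norm(A-B),np.linalg.norm(B-C))
D,E=[onz("side",p,12) for p in [(293.8,254.3),(350,254.3)]]
print(D,E)
# A: near +y? front; B: far
x=(B-A)/np.linalg.norm(B-A); y=(B-C)/np.linalg.norm(B-C)
yaw=np.degrees(np.arctan2(x[1],x[0])); print("yaw",yaw,np.degrees(np.arctan2(-y[0],y[1])))
yw=np.radians((yaw+np.degrees(np.arctan2(-y[0],y[1])))/2);ex=np.array([np.cos(yw),np.sin(yw),0]);ey=np.array([-ex[1],ex[0],0])
mid=(A+C)/2; o=mid+19*ex; print("dock",o, "vent pred",o-119*ex)
v=tri(("scene",(263.3,208.1),None),("side",(355.4,231.9),None)); print("vent",v, onz("scene",(263.3,207.5),45),(o-v)[:2],np.degrees(np.arctan2((o-v)[1],(o-v)[0])))
k=tri(("scene",(349,270.5),None),("side",(300.3,279.5),None)); print("woodtop",k,onz("scene",(349,270.5),81),onz("side",(300.3,279.5),81))
T=pose();print(T)
E
```

```text
[ 498.3 -115.4   12. ] [ 665.4 -109.6   12. ] [ 668.9 -237.    12. ] 167.2387049135839 127.49252957984893
[658. -98.  12.] [ 497.2 -103.7   12. ]
yaw 1.9805962351199788 1.5375043684600795
dock [ 602.6 -175.6   12. ] vent pred [ 483.6 -179.3   12. ]
vent [ 480.4 -179.9   44.7] [ 476.4 -181.6   45. ] [122.2   4.3] 2.0005044040243543
woodtop [619.3 123.   77.8] [618.9 122.3  81. ] [620.3 130.2  81. ]
[[ -0.9   0.4  -0.  208. ]
 [  0.4   0.9  -0.  481.7]
 [  0.   -0.   -1.  226.2]
 [  0.    0.    0.    1. ]]
```

arm_command --grip '[1,1,1]' --pt "-1 -1 0" --pt "-1 -1 0" --pt "-1 -1 0" --spin '[-0.07,-0.07,-0.07]'

```text
clock: 0.45
eef_pos: [258.6, 354.2, 226.4]
eef_rot: [0.015, -3.141, 0.001]
wrist_force: [1.6, 0.4, 0.4]
width: 91.8
```

arm_command --grip '[1,1]' --pt "-0.36 -0.88 0" --pt "-0.36 -0.88 0" --spin '[0,0]'

```text
clock: 0.65
eef_pos: [295.0, 266.1, 226.7]
eef_rot: [-0.005, 3.141, -0.0]
wrist_force: [1.0, -0.2, 0.1]
width: 91.5
```

arm_command --grip '[1,1]' --pt "-0.36 -0.88 0" --pt "-0.36 -0.88 0" --spin '[0,0]'

```text
clock: 0.85
eef_pos: [331.3, 178.1, 226.8]
eef_rot: [-0.004, 3.141, 0.0]
wrist_force: [1.2, 0.4, 0.4]
width: 91.5
```

arm_command --grip '[1,1]' --pt "-0.36 -0.88 0" --pt "-0.36 -0.88 0" --spin '[0,0]'

```text
clock: 1.05
eef_pos: [367.6, 90.1, 226.9]
eef_rot: [-0.004, 3.141, 0.0]
wrist_force: [0.8, 0.6, -0.1]
width: 92.2
```

arm_command --grip '[1,1]' --pt "-0.36 -0.88 0" --pt "-0.36 -0.88 0" --spin '[0,0]'

```text
clock: 1.25
eef_pos: [403.9, 2.0, 226.9]
eef_rot: [-0.003, 3.141, -0.0]
wrist_force: [0.2, 0.4, 0.9]
width: 92.2
```

arm_command --grip '[1,1]' --pt "-0.36 -0.88 0" --pt "-0.36 -0.88 0" --spin '[0,0]'

```text
clock: 1.45
eef_pos: [440.1, -86.0, 226.7]
eef_rot: [-0.003, 3.141, 0.0]
wrist_force: [0.6, 1.1, -0.1]
width: 92.2
```

arm_command --grip '[1,1,1,1]' --pt "-0.3 -0.88 0" --pt "-0.3 -0.88 0" --pt "-0.3 -0.88 0" --pt "-0.3 -0.88 0" --spin '[0,0,0,0]'

```text
clock: 1.85
eef_pos: [469.6, -172.0, 226.1]
eef_rot: [0.001, -3.14, -0.002]
wrist_force: [0.3, -0.2, -0.6]
width: 92.0
```

```bash
python3 - <<'E'
from h import *
T=pose();np.save("T1.npy",T);im=camera("wrist");cv2.imwrite("pics/w1.png",im[:,:,::-1])
np.set_printoptions(precision=3,suppress=True);print(T,get_state()['joint_pos'],get_state()['wrist_force'])
print(proj("wrist",(480.4,-180,42),T),proj("wrist",(602,-176,130),T))
E
```

```text
[[  -1.      -0.001   -0.001  469.62 ]
 [  -0.001    1.       0.001 -171.998]
 [   0.001    0.001   -1.     226.054]
 [   0.       0.       0.       1.   ]] [-0.503  0.297  1.591  0.     1.255 -2.076] [-0.515  0.671  0.075]
[311.524 215.128] [315.435 400.495]
```

View pics/w1.png

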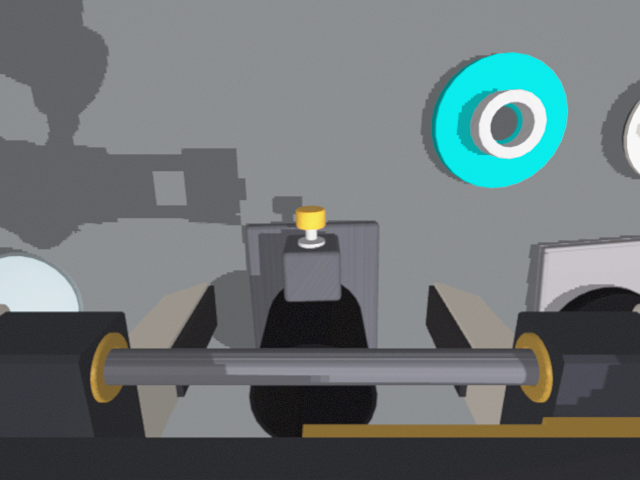

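The wrist view shows the brass head at (311,215), just where it was predicted. The dock is nearly aligned with the tool, so I'll go down and pinch it.

arm_command --grip '[1,1,1]' --pt "-0.11 -0.08 0.5" --pt "-0.11 -0.08 1" --pt "-0.11 -0.08 1" --spin '[-0.005,-0.005,-0.005]'

```text
clock: 2.2
eef_pos: [477.3, -176.1, 121.9]
eef_rot: [0.056, -3.131, -0.01]
wrist_force: [0.4, 0.9, 0.1]
width: 91.7
```

arm_command --grip '[0,0,0,0,0]' --pt "0 0 0.5" --pt "0 0 0.8" --pt "0 0 1" --pt "0 0 1.01" --pt "0 0 1.01" --spin '[0,0,0,0,0]'

```text
arm_command: Invalid argument: translation='[[0,0,0.5],[0,0,0.8],[0,0,1],[0,0,1.01],[0,0,1.01]]' does not match type={"type": "array", "items": {"type": "array", "items": {"type": "number", "minimum": -1, "maximum": 1}}}
```

arm_command --grip '[-1,-1,-1,-1,-1,-1]' --pt "0 0 0" --pt "0 0 0" --pt "0 0 0" --pt "0 0 0" --pt "0 0 0" --pt "0 0 0" --spin '[0,0,0,0,0,0]' --newtons 30

```text
clock: 2.8
eef_pos: [481.2, -179.7, 127.3]
eef_rot: [-0.053, 3.14, -0.001]
wrist_force: [-0.6, 0.0, 0.2]
width: 48.6
```

arm_command --grip '[0.4,0.4,0.4,0.4,0.4,0.4]' --pt "0 0 0" --pt "0 0 0.3" --pt "0 0 0.6" --pt "0 0 0.9" --pt "0 0 1" --pt "0 0 1" --spin '[0,0,0,0,0,0]'

```text
clock: 3.4
eef_pos: [480.3, -179.2, 25.7]
eef_rot: [0.053, -3.138, -0.003]
wrist_force: [-0.2, -0.1, 0.2]
width: 64.3
```

arm_command --grip '[-1,-1,-1,-1,-1,-1,-1,-1]' --pt "0 0 0.03" --pt "0 0 0.03" --pt "0 0 0.03" --pt "0 0 0.03" --pt "0 0 0.03" --pt "0 0 0.03" --pt "0 0 0.03" --pt "0 0 0.03" --spin '[0,0,0,0,0,0,0,0]' --newtons 30

```text
clock: 4.2
eef_pos: [481.5, -181.5, 24.3]
eef_rot: [-0.054, 3.14, -0.005]
wrist_force: [-2.3, -8.9, -0.5]
width: 25.1
```

arm_command --grip '[-1,-1,-1,-1,-1,-1,-1,-1,-1,-1]' --pt "0.04 -0.02 0" --pt "0.08 -0.02 0" --pt "0.12 -0.02 0" --pt "0.16 -0.02 0" --pt "0.2 -0.02 0" --pt "0.23 -0.02 0" --pt "0.23 -0.02 0" --pt "0.23 -0.02 0" --pt "0.23 -0.02 0" --pt "0.23 -0.02 0" --spin '[0,0,0,0,0,0,0,0,0,0]'

```text
clock: 5.2
eef_pos: [459.3, -182.2, 24.3]
eef_rot: [-0.053, 3.138, -0.001]
wrist_force: [6.7, 3.4, 2.0]
width: 25.1
```

```bash
python3 - <<'E'
from h import *
for n in ["side","scene"]: 
    im=camera(n)[:,:,::-1].copy(); cv2.imwrite(f"pics/{n}2.png",im)
    hsv=cv2.cvtColor(im,cv2.COLOR_BGR2HSV)
    m=(hsv[...,0]>8)&(hsv[...,0]<28)&(hsv[...,1]>110)&(hsv[...,2]>110);m[330:]=0
    print(n,[(s.tolist(),c.round(1).tolist()) for s,c in blobs(m) if 195<c[1]<250])
print(get_state())
E
```

```text
side [([233, 235, 18, 6, 35], [241.7, 236.1]), ([233, 240, 19, 9, 84], [242.7, 244.7])]
scene [([262, 200, 6, 8, 22], [264.2, 203.1]), ([376, 212, 6, 15, 54], [378.5, 218.7])]
{'clock': 5.3, 'joint_pos': array([-0.5,  0.6,  1.8,  0. ,  0.7, -2.1]), 'joint_velocities': array([-0., -0., -0., -0.,  0., -0.]), 'joint_torque': array([ -2.8, -43. , -13. ,  -1.4,   1. ,  -0.1]), 'eef_pos': array([ 459.4, -182.2,   24.3]), 'eef_rot': array([-0.1,  3.1, -0. ]), 'wrist_force': array([6.2, 3.4, 2.5]), 'moment': array([ 0.6, -0.9, -0.1]), 'width': 25.13718083717601}
```

The knob moved 22 mm and is at its stop. I'll release it, rise and back off for a clear view of the canister.

arm_command --grip '[1,1,1,1]' --pt "0 0 0" --pt "0 0 0" --pt "0 0 0" --pt "0 0 0" --spin '[0,0,0,0]'

```text
clock: 5.7
eef_pos: [457.7, -182.3, 23.6]
eef_rot: [0.053, -3.14, -0.001]
wrist_force: [0.2, -0.8, 0.2]
width: 52.1
```

arm_command --grip '[1,1]' --pt "0 0 -0.5" --pt "0 0 -1" --spin '[0,0]'

```text
clock: 5.9
eef_pos: [456.8, -181.8, 123.4]
eef_rot: [0.053, -3.136, -0.004]
wrist_force: [1.1, -0.7, -0.3]
width: 68.7
```

arm_command --grip '[1,1,1,1]' --pt "0.4 0 -0.5" --pt "0.6 0 -1" --pt "0.6 0 -1" --pt "0.6 0 -1" --spin '[0,0,0,0]'

```text
clock: 6.3
eef_pos: [398.3, -185.2, 226.3]
eef_rot: [-0.052, 3.137, -0.005]
wrist_force: [0.8, -0.2, 0.1]
width: 91.6
```

```bash
python3 - <<'E'
from h import *
T=pose();np.save("T2.npy",T);im=camera("wrist");cv2.imwrite("pics/w2.png",im[:,:,::-1])
print(T[:3,3],proj("wrist",(460,-182,42),T),proj("wrist",(602,-177,130),T))
E
```

```text
[ 398.3 -185.2  226.3] [323.  267.7] [323.2 470.8]
```

View pics/w2.png

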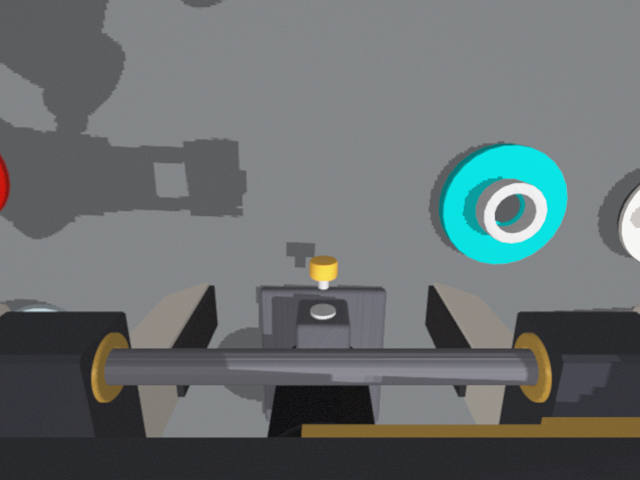

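The wrist view shows the vent out, at (324,268), but the canister is hidden because the camera looks from the robot's side. I'll move past the canister to see its mouth.

arm_command --grip '[1,1]' --pt "-0.5 0 0" --pt "-1 0 0" --spin '[0,0]'

```text
clock: 6.55
eef_pos: [498.6, -180.8, 222.2]
eef_rot: [0.051, -3.139, -0.002]
wrist_force: [0.7, -1.2, 0.1]
width: 91.8
```

arm_command --grip '[1,1]' --pt "-0.5 0 0" --pt "-1 0 0" --spin '[0,0]'

```text
clock: 6.75
eef_pos: [599.7, -176.8, 220.9]
eef_rot: [0.054, -3.138, -0.002]
wrist_force: [0.6, -1.1, 0.3]
width: 91.8
```

arm_command --grip '[1,1,1,1]' --pt "-0.5 0 0" --pt "-0.9 0 0" --pt "-0.9 0 0" --pt "-0.9 0 0" --spin '[0,0,0,0]'

```text
clock: 7.15
eef_pos: [688.0, -173.8, 219.3]
eef_rot: [0.055, -3.136, -0.003]
wrist_force: [0.0, -0.4, -0.7]
width: 92.0
```

```bash
python3 - <<'E'
from h import *
T=pose();np.save("T3.npy",T);im=camera("wrist")[:,:,::-1];cv2.imwrite("pics/w3.png",im)
cv2.imwrite("pics/w3b.png",cv2.convertScaleAbs(im,alpha=2,beta=30))
print(T[:3,3],proj("wrist",(460,-182,42),T),proj("wrist",(602,-177,130),T),get_state()['joint_pos'])
E
```

```text
[ 688.  -173.8  219.3] [ 319.8 -121.1] [320.1  97.9] [-0.4  0.7  0.9 -0.   1.5 -2. ]
```

View pics/w3b.png

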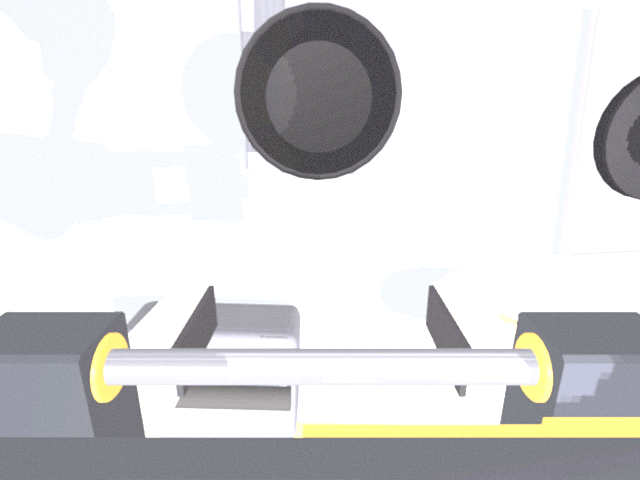

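The canister's rim shows as an ellipse over columns 235–402 and rows 5–180. I'll back-project its contour at z=130 and fit a circle.

```bash
python3 - <<'E'
from h import *
from scipy.optimize import least_squares
T=np.load("T3.npy");im=cv2.imread("pics/w3.png")
m=(im.max(2)<45).astype(np.uint8);m[300:]=0;m[:,:200]=0;m[:,450:]=0
c=max(cv2.findContours(m,cv2.RETR_EXTERNAL,cv2.CHAIN_APPROX_NONE)[0],key=cv2.contourArea);c=cv2.convexHull(c)
(cx,cy),_,_=cv2.fitEllipse(c);print(cv2.fitEllipse(c),cv2.boundingRect(c))
P=np.array([onz("wrist",p[0],130,T) for p in c])[:,:2]
r=least_squares(lambda q:np.hypot(*(P-q[:2]).T)-q[2],[602,-177,49],loss='soft_l1');print("rim",r.x,r.cost)
E
```

```text
((318.1194152832031, 91.54012298583984), (160.72128295898438, 175.9020233154297), 5.470912933349609) (239, 4, 159, 175)
rim [ 601.6 -178.    47.4] 11.711017985932735
```

```bash
python3 - <<'E'
from h import *
print("lid top of kettle", onz("scene",(498,281),176), "side",onz("side",(309,351),176), tri(("scene",(498,281),None),("side",(309,351),None)))
print("handle tip scene",onz("scene",(444,278),120),onz("scene",(444,278),150),"side",onz("side",(322,322),150))
print("base left edge",onz("scene",(453,310),60))
print("mug",onz("scene",(510,236),90)); print("jar",onz("scene",(272,300),100),"server",onz("scene",(150,187),115))
print("scoop", onz("scene",(392,280),20),onz("scene",(387,314),20))
print("tray", [onz("scene",p,14) for p in [(332,250),(409,263),(315,312),(397,333)]])
E
```

```text
lid top of kettle [583.6 479.3 176. ] side [575.5 489.7 176. ] [576.7 480.5 167.1]
handle tip scene [582.4 359.1 120. ] [602.3 357.3 150. ] side [557.5 376.7 150. ]
base left edge [628.5 404.3  60. ]
mug [370.3 501.2  90. ]
jar [778.5 -29.5 100. ] server [ 567.1 -484.7  115. ]
scoop [570.6 233.3  20. ] [675.1 248.   20. ]
tray [array([529.3,  47.9,  14. ]), array([497.5, 263.2,  14. ]), array([730.7,  68.3,  14. ]), array([715.9, 286.6,  14. ])]
```

arm_command --grip '[1,1]' --pt "-0.04 0.5 0" --pt "-0.09 0.99 0" --spin '[0,0]'

```text
clock: 7.4
eef_pos: [692.3, -76.0, 223.6]
eef_rot: [0.047, -3.141, -0.0]
wrist_force: [0.0, -0.0, 0.5]
width: 91.6
```

arm_command --grip '[1,1]' --pt "-0.04 0.5 0" --pt "-0.09 0.99 0" --spin '[0,0]'

```text
clock: 7.6
eef_pos: [697.9, 25.2, 224.5]
eef_rot: [-0.052, 3.141, 0.0]
wrist_force: [0.2, 0.4, 0.6]
width: 92.0
```

arm_command --grip '[1,1,1,1]' --pt "-0.04 0.5 0" --pt "-0.09 0.98 0" --pt "-0.09 0.98 0" --pt "-0.09 0.98 0" --spin '[0,0,0,0]'

```text
clock: 8.0
eef_pos: [703.9, 122.9, 224.1]
eef_rot: [0.057, -3.141, 0.001]
wrist_force: [-0.7, -0.2, 0.3]
width: 91.4
```

```bash
python3 - <<'E'
from h import *
T=pose();np.save("T4.npy",T);im=camera("wrist")[:,:,::-1];cv2.imwrite("pics/w4.png",im)
print(T[:3,3],proj("wrist",(619,123,81),T),get_state()['wrist_force'])
hsv=cv2.cvtColor(im,cv2.COLOR_BGR2HSV)
m=(hsv[...,0]>5)&(hsv[...,0]<28)&(hsv[...,1]>90)&(hsv[...,2]>90);m[300:]=0
print([(s.tolist(),c.round(1).tolist(),onz("wrist",c,81,T)) for s,c in blobs(m,60)])
E
```

```text
[703.9 122.9 224.1] [325.4  99.4] [ 0.  -0.7 -1. ]
[([436, 22, 51, 174, 3984], [463.6, 124.0], array([632.2, 222.7,  81. ])), ([310, 88, 29, 31, 698], [324.1, 102.8], array([621.3, 122.2,  81. ])), ([96, 281, 65, 19, 727], [131.1, 291.2], array([773.6, -30.1,  81. ]))]
```

View pics/w4.png

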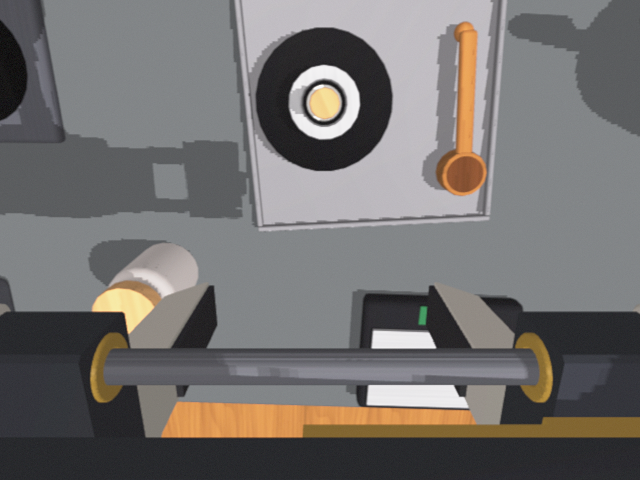

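The nested lids are at (324,100), with the wooden knob top at about world (621,122). I'll go there, descend and pinch it above the collar.

arm_command --grip '[0.4,0.4,0.4]' --pt "0.5 0.01 0" --pt "0.83 0.02 0.2" --pt "0.83 0.02 0.7" --spin '[0,0,0]'

```text
clock: 8.35
eef_pos: [621.2, 119.6, 158.7]
eef_rot: [-0.05, 3.133, 0.0]
wrist_force: [1.8, -0.1, -0.1]
width: 72.0
```

arm_command --grip '[0.4,0.4,0.4,0.4,0.4,0.4]' --pt "0 0 0.3" --pt "0 0 0.6" --pt "0 0 0.8" --pt "0 0 0.95" --pt "0 0 0.95" --pt "0 0 0.95" --spin '[0,0,0,0,0,0]'

```text
clock: 8.95
eef_pos: [622.0, 119.8, 59.4]
eef_rot: [-0.05, 3.141, -0.0]
wrist_force: [-0.6, -0.1, -0.4]
width: 64.5
```

```bash
python3 - <<'E'
from h import *
T=pose();im=camera("wrist")[:,:,::-1];cv2.imwrite("pics/w5.png",im)
np.set_printoptions(precision=3,suppress=True);print(T,get_state()['wrist_force'],proj("wrist",(621,122,81),T))
hsv=cv2.cvtColor(im,cv2.COLOR_BGR2HSV)
m=(hsv[...,0]>5)&(hsv[...,0]<28)&(hsv[...,1]>90)&(hsv[...,2]>90)
print([(s.tolist(),c.round(1).tolist(),onz("wrist",c,81,T)) for s,c in blobs(m,60)])
E
```

```text
[[ -0.999  -0.032   0.    622.048]
 [ -0.032   0.999  -0.    119.822]
 [ -0.     -0.     -1.     59.449]
 [  0.      0.      0.      1.   ]] [ 0.47   0.178 -0.437] [326.435 329.115]
[([539, 144, 47, 168, 5244], [560.6, 225.3], array([576.902, 202.626,  81.   ])), ([301, 256, 55, 93, 4181], [327.9, 304.7], array([610.571, 122.163,  81.   ])), ([156, 333, 28, 70, 1006], [166.6, 367.9], array([640.511,  59.336,  81.   ])), ([459, 333, 28, 70, 1028], [475.3, 367.8], array([636.606, 181.539,  81.   ])), ([233, 417, 405, 21, 6405], [454.7, 429.1], array([667.027, 177.403,  81.   ]))]
```

View pics/w5.png

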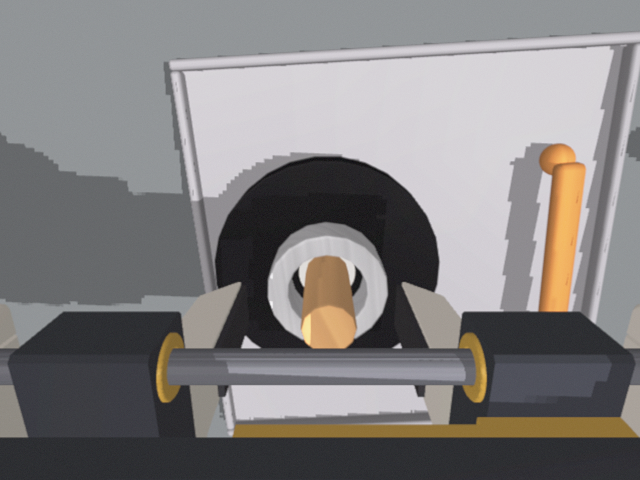

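The knob, at column 328, sits between the jaws. I'll move 2 mm in y and 4 mm down, then close.

arm_command --grip '[0.4,0.4,0,-0.3,-0.3,-0.3]' --pt "0.01 0.02 0.04" --pt "0.01 0.02 0.04" --pt "0.01 0.02 0.04" --pt "0.01 0.02 0.04" --pt "0.01 0.02 0.04" --pt "0.01 0.02 0.04" --spin '[0,0,0,0,0,0]'

```text
clock: 9.6
eef_pos: [620.9, 123.4, 54.9]
eef_rot: [-0.054, 3.141, 0.0]
wrist_force: [0.1, 0.1, -0.8]
width: 36.8
```

arm_command --grip '[-1,-1,-1,-1,-1]' --pt "0 0 0" --pt "0 0 0" --pt "0 0 0" --pt "0 0 0" --pt "0 0 0" --spin '[0,0,0,0,0]' --newtons 45

```text
clock: 10.1
eef_pos: [620.9, 123.3, 54.8]
eef_rot: [-0.053, 3.141, -0.0]
wrist_force: [0.8, -0.6, -0.3]
width: 21.2
```

arm_command --grip '[-1,-1,-1,-1]' --pt "0 0 -0.05" --pt "0 0 -0.1" --pt "0 0 -0.15" --pt "0 0 -0.2" --spin '[0,0,0,0]'

```text
clock: 10.5
eef_pos: [620.8, 123.5, 75.2]
eef_rot: [-0.054, 3.141, 0.0]
wrist_force: [0.4, -0.2, -3.4]
width: 21.0
```

```bash
python3 - <<'E'
from h import *
s=get_state();print(s['eef_pos'],s['wrist_force'],s['moment'],s['width'])
E
```

```text
[620.8 123.5  75.2] [ 0.4 -0.2 -3.4] [ 0. -0. -0.] 21.01655607584882
```

The lids are lifted: 3.4 N of weight and no moment. I'll raise them and carry them over the canister.

arm_command --grip '[-1,-1,-1]' --pt "0 0 -0.3" --pt "0 0 -0.65" --pt "0 0 -1" --spin '[0,0,0]'

```text
clock: 10.8
eef_pos: [620.4, 123.4, 176.0]
eef_rot: [0.054, -3.14, -0.0]
wrist_force: [0.8, -0.1, -3.7]
width: 20.9
```

arm_command --grip '[-1,-1,-1]' --pt "0 -0.1 -0.3" --pt "0.03 -0.3 -0.5" --pt "0.1 -0.6 -0.5" --spin '[0,0,0]'

```text
clock: 11.1
eef_pos: [614.5, 63.7, 229.0]
eef_rot: [-0.057, 3.133, 0.001]
wrist_force: [1.2, 0.1, -4.5]
width: 20.9
```

arm_command --grip '[-1,-1,-1]' --pt "0.03 -0.35 0" --pt "0.06 -0.7 0" --pt "0.09 -1 0" --spin '[0,0,0]'

```text
clock: 11.4
eef_pos: [606.9, -38.8, 225.3]
eef_rot: [-0.053, 3.141, -0.0]
wrist_force: [-0.2, 0.1, -3.4]
width: 21.0
```

arm_command --grip '[-1,-1,-1,-1]' --pt "0.03 -0.35 0" --pt "0.06 -0.7 0" --pt "0.09 -0.95 0" --pt "0.09 -1 0" --spin '[0,0,0,0]'

```text
clock: 11.8
eef_pos: [601.1, -140.6, 225.0]
eef_rot: [0.048, -3.141, 0.002]
wrist_force: [0.2, 0.7, -3.5]
width: 20.9
```

arm_command --grip '[-1,-1,-1,-1,-1,-1]' --pt "0 -0.2 0" --pt "0.01 -0.35 0" --pt "0.01 -0.4 0" --pt "0.01 -0.4 0" --pt "0.01 -0.4 0" --pt "0.01 -0.4 0" --spin '[0,0,0,0,0,0]'

```text
clock: 12.4
eef_pos: [602.1, -176.6, 224.8]
eef_rot: [-0.055, 3.141, 0.001]
wrist_force: [0.0, 0.7, -3.8]
width: 21.1
```

```bash
python3 - <<'E'
from h import *
T=pose();s=get_state();print(T[:3,3],s['wrist_force'],s['moment'],s['width'])
for n in ["scene","side"]: cv2.imwrite(f"pics/{n}6.png",camera(n)[:,:,::-1])
cv2.imwrite("pics/w6.png",camera("wrist")[:,:,::-1])
print(totool((601.6,-178,0),T))
E
```

```text
[ 602.1 -176.6  224.8] [ 0.   0.7 -3.8] [ 0.   0.1 -0. ] 21.138262925510457
[  0.6  -1.5 224.8]
```

arm_command --grip '[-1,-1,-1,-1,-1,-1]' --pt "0 -0.01 0.15" --pt "0 -0.01 0.3" --pt "0 -0.01 0.38" --pt "0 -0.01 0.42" --pt "0 -0.01 0.45" --pt "0 -0.01 0.45" --spin '[0,0,0,0,0,0]'

```text
clock: 13.15
eef_pos: [602.2, -178.4, 179.9]
eef_rot: [-0.054, 3.141, 0.0]
wrist_force: [0.3, 0.5, -3.8]
width: 21.2
```

arm_command --grip '[-1,-1,-1,-1,-1]' --pt "0 0 0.01" --pt "0 0 0.02" --pt "0 0 0.03" --pt "0 0 0.04" --pt "0 0 0.05" --spin '[0,0,0,0,0]'

```text
clock: 13.65
eef_pos: [602.1, -178.5, 174.8]
eef_rot: [-0.054, 3.141, 0.0]
wrist_force: [-0.4, -0.3, -4.2]
width: 21.3
```

```bash
python3 - <<'E'
from h import *
T=pose();s=get_state();print(T[:3,3],s['wrist_force'],s['moment'])
cv2.imwrite("pics/w7.png",camera("wrist")[:,:,::-1])
a=[cv2.resize(camera(n)[y:y+100,x:x+100,::-1],(400,400),interpolation=cv2.INTER_CUBIC) for n,x,y in [("scene",195,160),("side",270,150)]]
cv2.imwrite("pics/c7.png",cv2.convertScaleAbs(np.hstack(a),alpha=1.6,beta=20))
E
```

```text
[ 602.1 -178.5  174.8] [-0.4 -0.3 -4.2] [ 0.  0. -0.]
```

View pics/c7.png

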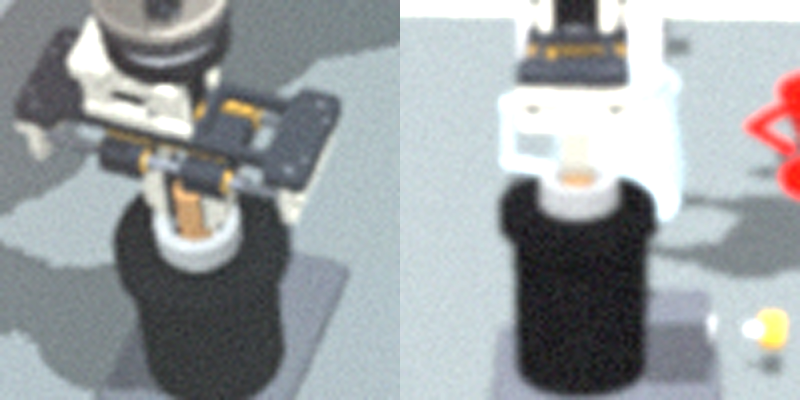

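The lids are centred on the canister and the plug is about 5 mm into the mouth with no resistance. I'll keep lowering slowly.

arm_command --grip '[-1,-1,-1,-1,-1,-1,-1,-1]' --pt "0 0 0.01" --pt "0 0 0.02" --pt "0 0 0.03" --pt "0 0 0.04" --pt "0 0 0.05" --pt "0 0 0.06" --pt "0 0 0.07" --pt "0 0 0.07" --spin '[0,0,0,0,0,0,0,0]'

```text
clock: 14.6
eef_pos: [602.0, -178.4, 167.6]
eef_rot: [0.054, -3.141, -0.0]
wrist_force: [-0.9, 0.7, -4.0]
width: 21.2
```

arm_command --grip '[-1,-1,-1,-1,-1]' --pt "0 0 0.005" --pt "0 0 0.01" --pt "0 0 0.015" --pt "0 0 0.02" --pt "0 0 0.02" --spin '[0,0,0,0,0]'

```text
clock: 15.1
eef_pos: [602.1, -178.4, 165.8]
eef_rot: [-0.054, 3.141, 0.0]
wrist_force: [0.0, -0.2, -3.7]
width: 21.1
```

arm_command --grip '[-1,-1,-1,-1,-1]' --pt "0 0 0.005" --pt "0 0 0.01" --pt "0 0 0.015" --pt "0 0 0.02" --pt "0 0 0.02" --spin '[0,0,0,0,0]'

```text
clock: 15.6
eef_pos: [602.2, -178.5, 165.7]
eef_rot: [-0.054, 3.14, -0.001]
wrist_force: [-4.8, 1.5, 8.7]
width: 20.9
```

The lids are seated: z stopped at 165.7 (inner origin about 116) with an 8.7 N reaction. I'll release and rise.

arm_command --grip '[0.4,0.4,0.4,0.4,0.4]' --pt "0 0 -0.01" --pt "0 0 -0.01" --pt "0 0 -0.01" --pt "0 0 -0.01" --pt "0 0 -0.01" --spin '[0,0,0,0,0]'

```text
clock: 16.1
eef_pos: [602.1, -178.4, 164.6]
eef_rot: [0.054, -3.141, -0.0]
wrist_force: [-0.3, 0.3, -0.1]
width: 56.8
```

arm_command --grip '[0.4,0.4,0.4,0.4]' --pt "0 0 -0.2" --pt "0 0 -0.5" --pt "0 0 -0.6" --pt "0 0 -0.6" --spin '[0,0,0,0]'

```text
clock: 16.5
eef_pos: [602.9, -178.7, 226.3]
eef_rot: [-0.054, 3.138, -0.002]
wrist_force: [-0.1, 0.4, 0.4]
width: 64.4
```

arm_command --grip '[0.4,0.4,0.4]' --pt "0.4 0 0" --pt "0.8 0 0" --pt "1 0 0" --spin '[0,0,0]'

```text
clock: 16.8
eef_pos: [498.9, -181.2, 222.9]
eef_rot: [0.053, -3.137, -0.003]
wrist_force: [0.5, -0.2, 0.6]
width: 64.1
```

arm_command --grip '[0.4,0.4,0.4,0.4]' --pt "0.42 0.01 0.1" --pt "0.42 0.01 0.5" --pt "0.42 0.01 0.95" --pt "0.42 0.01 0.95" --spin '[0,0,0,0]'

```text
clock: 17.2
eef_pos: [455.9, -180.0, 124.3]
eef_rot: [0.053, -3.13, -0.011]
wrist_force: [-0.7, -0.1, 0.1]
width: 64.3
```

```bash
python3 - <<'E'
from h import *
T=pose();s=get_state();print(T[:3,3],s['wrist_force'],s['width'])
im=camera("wrist")[:,:,::-1]
c=[cv2.resize(camera(n)[y:y+100,x:x+100,::-1],(240,240),interpolation=cv2.INTER_CUBIC) for n,x,y in [("scene",195,160),("side",270,150)]]
cv2.imwrite("pics/c8.png",np.hstack([cv2.resize(im,None,fx=.8,fy=.8)[:384],np.vstack(c)[:384]]))
print(proj("wrist",(460,-182,42),T))
E
```

```text
[ 455.9 -180.   124.3] [-0.7 -0.1  0.1] 64.31023349661034
[316.6 249. ]
```

View pics/c8.png

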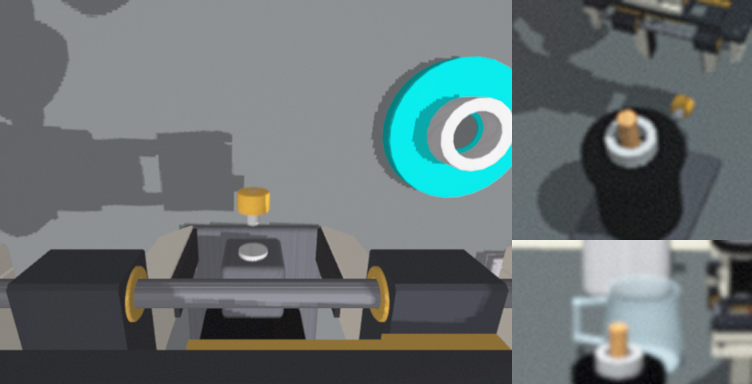

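The lids are nested and level on the canister, and the vent knob is still out, at (316,250) in the full image. I'll descend, pinch it and push.

arm_command --grip '[0.4,0.4,0.4,0.4,0.4]' --pt "0 -0.01 0.4" --pt "0 -0.01 0.8" --pt "0 -0.01 1" --pt "0 -0.01 1" --pt "0 -0.01 1" --spin '[0,0,0,0,0]'

```text
clock: 17.85
eef_pos: [461.6, -184.0, 31.4]
eef_rot: [-0.054, 3.139, -0.002]
wrist_force: [-1.2, -1.3, 0.9]
width: 64.5
```

arm_command --grip '[-1,-1,-1,-1,-1,-1,-1]' --pt "0 0 0.02" --pt "0 0 0.02" --pt "0 0 0.02" --pt "0 0 0.02" --pt "0 0 0.02" --pt "0 0 0.02" --pt "0 0 0.02" --spin '[0,0,0,0,0,0,0]' --newtons 30

```text
clock: 18.55
eef_pos: [460.1, -182.2, 27.9]
eef_rot: [0.052, -3.141, -0.003]
wrist_force: [0.2, 5.1, 3.7]
width: 25.4
```

arm_command --grip '[-1,-1,-1,-1,-1,-1,-1,-1,-1]' --pt "-0.04 0.01 0" --pt "-0.08 0.01 0" --pt "-0.12 0.01 0" --pt "-0.16 0.01 0" --pt "-0.2 0.01 0" --pt "-0.23 0.01 0" --pt "-0.23 0.01 0" --pt "-0.23 0.01 0" --pt "-0.23 0.01 0" --spin '[0,0,0,0,0,0,0,0,0]'

```text
clock: 19.45
eef_pos: [482.2, -181.5, 27.9]
eef_rot: [0.054, -3.139, -0.0]
wrist_force: [-4.5, 0.0, 7.2]
width: 25.1
```

It moved 22.1 mm and is pressing on the home stop. I'll release, rise and go over the canister.

arm_command --grip '[0.6,0.6,0.6,0.6]' --pt "0 0 0" --pt "0 0 0" --pt "0 0 0" --pt "0 0 0" --spin '[0,0,0,0]'

```text
clock: 19.85
eef_pos: [483.2, -181.5, 27.6]
eef_rot: [0.054, -3.141, -0.0]
wrist_force: [-0.5, 0.1, 0.8]
width: 52.7
```

arm_command --grip '[0.7,0.7,0.7]' --pt "0 0 -0.3" --pt "0 0 -0.7" --pt "0 0 -1" --spin '[0,0,0]'

```text
clock: 20.15
eef_pos: [483.4, -181.6, 129.5]
eef_rot: [-0.054, 3.14, -0.001]
wrist_force: [0.5, 0.0, 0.0]
width: 75.7
```

arm_command --grip '[0.9,0.9,0.9,0.9]' --pt "0 0 -0.4" --pt "0 0 -0.8" --pt "0 0 -1" --pt "0 0 -1" --spin '[0,0,0,0]'

```text
clock: 20.55
eef_pos: [484.6, -182.2, 231.0]
eef_rot: [-0.054, 3.135, -0.005]
wrist_force: [-0.2, 0.3, -0.7]
width: 87.2
```

arm_command --grip '[0.9,0.9,0.9]' --pt "-0.4 0 0" --pt "-0.8 0 0" --pt "-1 0 0" --spin '[0,0,0]'

```text
clock: 20.85
eef_pos: [584.9, -177.6, 225.9]
eef_rot: [0.054, -3.14, -0.001]
wrist_force: [0.7, 0.4, -0.1]
width: 87.4
```

arm_command --grip '[0.9,0.9,0.9,0.9,0.9]' --pt "-0.2 0 0" --pt "-0.2 0 0" --pt "-0.2 0 0" --pt "-0.2 0 0" --pt "-0.2 0 0" --spin '[0,0,0,0,0]'

```text
clock: 21.35
eef_pos: [602.2, -177.6, 227.9]
eef_rot: [0.053, -3.141, -0.0]
wrist_force: [-0.0, 1.3, -0.1]
width: 87.5
```

```bash
python3 - <<'E'
from h import *
T=pose();s=get_state();print(T[:3,3],s['wrist_force'],s['width'])
im=camera("wrist")[:,:,::-1]
c=[cv2.resize(camera(n)[y:y+100,x:x+100,::-1],(280,280),interpolation=cv2.INTER_CUBIC) for n,x,y in [("scene",195,160),("side",270,150)]]
cv2.imwrite("pics/c9.png",np.hstack([cv2.resize(im,None,fx=.8,fy=.8)[:384],np.vstack(c)[88:472]]))
hsv=cv2.cvtColor(im,cv2.COLOR_BGR2HSV);m=(hsv[...,0]>5)&(hsv[...,0]<28)&(hsv[...,1]>90)&(hsv[...,2]>90)
print([(q.tolist(),k.round(1).tolist()) for q,k in blobs(m,60)],proj("wrist",(482,-181.5,42),T),totool((602.1,-178.5,0),T))
E
```

```text
[ 602.2 -177.6  227.9] [-0.   1.3 -0.1] 87.4714392340664
[([305, 39, 33, 26, 437], [319.5, 51.8]), ([299, 223, 41, 67, 2161], [319.3, 256.9]), ([101, 333, 36, 70, 1246], [114.8, 367.9]), ([505, 333, 37, 70, 1274], [527.1, 367.8]), ([291, 403, 349, 35, 5651], [483.7, 428.7])] [321.   51.7] [  0.1  -1.  227.9]
```

View pics/c9.png

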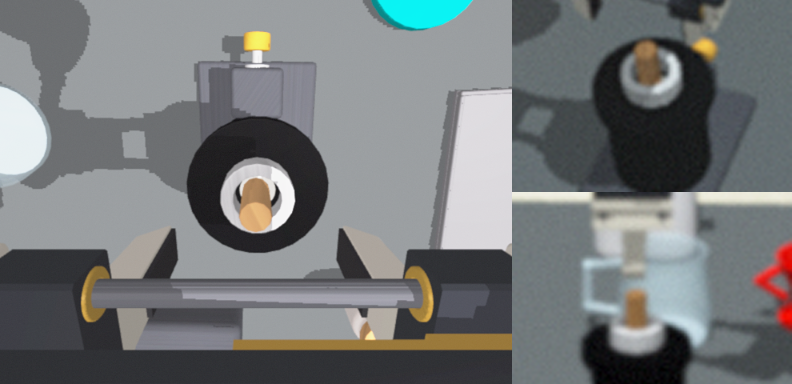

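The vent is home, at row 51.8 against 51.7 predicted, and the collar is centred between the jaws. I'll descend around it.

arm_command --grip '[0.9,0.9,0.9,0.9,0.9,0.9]' --pt "0 0 0.2" --pt "0 0 0.45" --pt "0 0 0.65" --pt "0 0 0.77" --pt "0 0 0.8" --pt "0 0 0.8" --spin '[0,0,0,0,0,0]'

```text
clock: 22.1
eef_pos: [603.2, -177.5, 148.1]
eef_rot: [-0.053, 3.141, -0.0]
wrist_force: [-0.2, 0.1, -0.1]
width: 87.0
```

```bash
python3 - <<'E'
from h import *
T=pose();s=get_state();print(T[:3,3],s['wrist_force'],s['width'])
cv2.imwrite("pics/w10.png",camera("wrist")[:,:,::-1])
E
```

```text
[ 603.2 -177.5  148.1] [-0.2  0.1 -0.1] 86.97904752971505
```

View pics/w10.png

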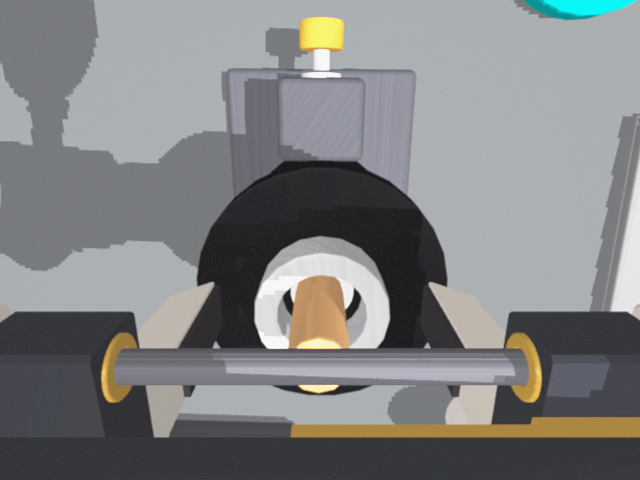

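The collar, at column 322, is centred between the fingers. I'll go 4 mm lower, close and lift slowly.

arm_command --grip '[0.9,0.9,0.5,0.5]' --pt "0.01 0 0.04" --pt "0.01 0 0.04" --pt "0.01 0 0.04" --pt "0.01 0 0.04" --spin '[0,0,0,0]' --newtons 20

```text
clock: 22.55
eef_pos: [602.2, -177.5, 144.1]
eef_rot: [-0.054, 3.141, -0.0]
wrist_force: [-0.6, -0.2, 0.4]
width: 75.3
```

arm_command --grip '[-0.5,-0.5,-0.5,-0.5,-0.5,-0.5]' --pt "0 0 0" --pt "0 0 0" --pt "0 0 0" --pt "0 0 0" --pt "0 0 0" --pt "0 0 0" --spin '[0,0,0,0,0,0]'

```text
clock: 23.15
eef_pos: [602.1, -177.4, 143.8]
eef_rot: [-0.054, 3.141, 0.0]
wrist_force: [-0.2, 0.6, 1.5]
width: 55.5
```

```bash
python3 - <<'E'
from h import *
T=pose();s=get_state();print(T[:3,3],s['wrist_force'],s['moment'],s['width'])
E
```

```text
[ 602.1 -177.4  143.8] [-0.2  0.6  1.5] [ 0.1  0.  -0. ] 55.49210970978345
```

arm_command --grip '[-0.5,-0.5,-0.5,-0.5,-0.5,-0.5,-0.5,-0.5]' --pt "0 0 -0.01" --pt "0 0 -0.02" --pt "0 0 -0.04" --pt "0 0 -0.06" --pt "0 0 -0.09" --pt "0 0 -0.12" --pt "0 0 -0.15" --pt "0 0 -0.15" --spin '[0,0,0,0,0,0,0,0]' --newtons 30

```text
clock: 23.95
eef_pos: [602.3, -177.6, 159.5]
eef_rot: [-0.054, 3.14, -0.001]
wrist_force: [-0.0, 0.5, -1.6]
width: 54.9
```

arm_command --grip '[-0.5,-0.5,-0.5,-0.5,-0.5,-0.5,-0.5,-0.5,-0.5,-0.5]' --pt "0 0 -0.1" --pt "0 0 -0.2" --pt "0 0 -0.3" --pt "0 0 -0.4" --pt "0 0 -0.5" --pt "0 0 -0.6" --pt "0 0 -0.7" --pt "0 0 -0.8" --pt "0 0 -0.85" --pt "0 0 -0.85" --spin '[0,0,0,0,0,0,0,0,0,0]'

```text
clock: 24.95
eef_pos: [602.4, -177.6, 244.8]
eef_rot: [-0.054, 3.14, -0.001]
wrist_force: [0.1, -0.7, -1.4]
width: 54.8
```

arm_command --grip '[-0.5,-0.5,-0.5,-0.5,-0.5]' --pt "0 0 0" --pt "0 0 0" --pt "0 0 0" --pt "0 0 0" --pt "0 0 0" --spin '[0,0,0,0,0]'

```text
clock: 25.45
eef_pos: [602.0, -177.4, 243.6]
eef_rot: [0.054, -3.141, -0.0]
wrist_force: [-0.1, -0.6, -2.4]
width: 55.0
```

```bash
python3 - <<'E'
from h import *
T=pose();s=get_state();print(T[:3,3],s['wrist_force'],s['moment'],s['width'])
c=[cv2.resize(camera(n)[y:y+120,x:x+120,::-1],(400,400),interpolation=cv2.INTER_CUBIC) for n,x,y in [("scene",190,150),("side",260,135)]]
cv2.imwrite("pics/c11.png",cv2.convertScaleAbs(np.hstack(c),alpha=1.5,beta=15))
E
```

```text
[ 602.  -177.4  243.6] [-0.1 -0.6 -2.4] [0.1 0.  0.1] 55.04514135377455
```

I've used up the picture viewings, so I'll check numerically where the wooden knob, white flange and vent sit.

```bash
python3 - <<'E'
from h import *
for n in ["scene","side"]:
    im=camera(n)[:,:,::-1].copy();hsv=cv2.cvtColor(im,cv2.COLOR_BGR2HSV)
    m=(hsv[...,0]>5)&(hsv[...,0]<28)&(hsv[...,1]>90)&(hsv[...,2]>90)
    k=proj(n,(602,-178,192)); f=proj(n,(602,-178,135));v=proj(n,(482,-181.5,42))
    print(n,"knob top",k,"flange top",f,"vent",v)
    print(" orange",[(q.tolist(),c.round(1).tolist()) for q,c in blobs(m,5) if 200<c[0]<380 and 130<c[1]<250])
    w=(hsv[...,1]<50)&(hsv[...,2]>150)
    print(" white",[(q.tolist(),c.round(1).tolist()) for q,c in blobs(w,15) if abs(c[0]-f[0])<40 and abs(c[1]-f[1])<50])
    print(" black",[(q.tolist(),c.round(1).tolist()) for q,c in blobs(im.max(2)<40,150) if abs(c[0]-f[0])<60 and abs(c[1]-f[1])<80])
E
```

```text
scene knob top [242.3 208.6] flange top [244.3 221.9] vent [262.7 209.6]
 orange [([248, 166, 15, 6, 48], [255.1, 168.5]), ([262, 205, 6, 8, 35], [264.7, 208.5]), ([375, 212, 8, 16, 84], [378.4, 219.1]), ([241, 220, 7, 4, 22], [244.0, 221.2])]
 white [([230, 185, 8, 12, 46], [233.0, 189.8]), ([227, 213, 36, 25, 549], [245.5, 226.3])]
 black [([218, 144, 32, 23, 155], [236.1, 155.7]), ([220, 192, 44, 27, 600], [240.5, 207.2]), ([229, 227, 36, 34, 741], [248.1, 246.7])]
side knob top [314.2 185.4] flange top [314.4 203.6] vent [355.3 232. ]
 orange [([316, 137, 5, 2, 8], [318.4, 137.6]), ([311, 184, 6, 20, 107], [313.7, 193.5]), ([352, 228, 7, 9, 53], [355.3, 231.9]), ([232, 234, 21, 15, 259], [242.0, 241.0])]
 white [([347, 229, 6, 5, 19], [349.4, 231.3])]
 black [([295, 167, 39, 17, 391], [313.7, 175.8]), ([299, 210, 33, 39, 1046], [315.0, 229.8])]
```

```bash
python3 -c "
from workcell import r,get_state
s=get_state();print(s['clock'],s['eef_pos'],s['width']);print(r.close_job())"
```

```text
25.65 [ 602.03177821 -177.43363527  243.75908209] 54.78899439032303
the job is handed in; nothing more can be done
None
```

I finished every step and handed the job in at 25.65 s; the interface reports no verdict. I pulled the vent out 22 mm and set the nested lids down gently until they stopped about 116 mm up. Then I pushed the vent home and lifted the outer lid off by its collar.

**Last checks:**
- **Inner lid:** the wooden knob is within about 1–2 px of its seated place in the side view, so the inner lid stayed put.
- **Vent:** the brass knob is at its home position in both fixed views, to within about 2 px.
- **Outer lid:** it is held at about 30 N, with its origin about 235 mm up and its skirt about 29 mm above the knob. The jaws are at 55 mm, the wrist carries 1.4–2.4 N and there is almost no moment.

**Problems and gaps:**
- One move call was refused because I wrote 1.01 as a shift. The jaws half closed in the air above the vent, which did no harm.
- My last picture was not shown because the viewing limit was reached, so the final check is numeric only.
- I didn't measure the bystanders at the end. Nothing in the forces or pictures suggested I touched them.

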